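Fill the pottery caddy

ROBOT

A 7-joint arm with a two-finger parallel gripper is mounted at the origin on a cart in front of the work surface, level with it; the furniture and walls round the work are solid. World frame = base frame: x ahead of the robot, y to its left, z up, the work surface at z = 0. Lengths are in m, angles in rad, forces in N, time in s.
With the tool pointing down it reaches from about 0.35 to 0.9 m from the base axis. Payload 19.9 kg.
Tool frame: the origin (TCP) lies at the very end of the fingers, on their centre line; the grasp point (between the pads) lies 19 mm behind it; z points along the fingers, x is the direction in which the jaws open and shut, and the axes are right-handed (so a half turn about z gives the same grasp; the last joint's range is limited). The gripper opens to 85 mm and grips with 20 to 120 N. Pads are 22 mm wide; open, the fingers measure 114 mm over their backs; the gripper's body (76 mm by 85 mm) begins 54 mm behind the grasp point. The pads swing forward as they close: fully open they stand 13 mm farther back than shut.
Start: joints at [-1.21, 0.417, -0.01, 1.614, 0.005, 1.111, -0.053], TCP at [0.244, 0.575, 0.231] pointing down, gripper open.
Joint ranges: [-2.81, 2.81], [-0.39, 2.02], [-1.27, 1.25], [0.06, 2.57], [-1.19, 4.33], [0.19, 2], [-2.82, 2.82]. Speed limits (rad/s): [1.89, 1.89, 2.39, 2.39, 3.01, 3.01, 3.01].

INTERFACE

Orientations are given as a unit quaternion [w, x, y, z].
In Python, from workcell import state, grab_frame, get_calibration, hand_in gives the robot as it stands. The module is installed in compiled form; this text tells all that it offers.
- The arm moves only by the shell command python3 -m crank 'ROWS' [OPENING] [FORCE]. ROWS is JSON, a list of rows, each a list of 6 numbers: the shift along the tool's x, y, z in cm, then the turn, a rotation vector about the tool's x, y, z in degrees. A call has 1 to 20 rows; each row is the pose to reach, as a shift and turn from the pose commanded when the call began, along the tool's axes at that moment; what a row does not reach only later rows make up. A row lasts 1/10 s, in which the tool goes at most 50 mm and 8.59 degrees, less where a joint would pass 70% of its speed; a pose out of reach is approached as far as the arm can. A call with a gripper value outside its range is refused whole. OPENING is the closure, from 0 (fully open) to 1 (shut), set as the call begins (- or left out, the last holds). The fingers move at their own pace and stop on an object; FORCE is the grip in N (left out, the last holds). Time passes only in rows, so rows that repeat a pose let the fingers close. It gives the time, the measured TCP pose, the force and the opening at its end, in the units of the state.
- state(): the state, without advancing time (a new reading comes with each control period).
- grab_frame(name): name is "scene" or "side" or "wrist"; returns (picture, depth): 420x560x3 uint8, blue, green, red; 420x560 float32, m along the optical axis (not along the pixel's ray), 0 where there is no reading.
- get_calibration(name): a dict with "fx", "fy", "cx", "cy" (pixels), "origin" and "attitude" of the camera in the world. Camera axes: x right, y down, z forward; pixel columns grow to the right and rows downward; lengths in m; the calibration is good to about 2 mm. A picture is of the moment at which its call begins: read the wrist's pose just before it. get_calibration takes no time and is no camera call; for the wrist camera it gives the pose at the moment of the call.
- hand_in(): hands the job in, once; it reports no verdict.
The state is a dict: "clock": time; "joint_positions": joint angles; "joint_vel": joint speeds; "joint_torque": joint torques, N m; "eef_pos": TCP position; "orientation": TCP orientation; "wrist_force": force on the tool from outside, world axes, zero at the start; "torque": the same for the moment, N m; "opening": finger opening in m.
Only numpy, scipy, OpenCV 4.12 (cv2) and the standard library are available. Lean on these libraries where they do the work, as an engineer would, in place of code of your own. Each camera call takes 0.05 s, during which the arm holds its last target.

TASK

Clear the pottery things on the middle of the table, nearest the robot, into the wooden caddy, each in its own fitting: the stamp upright in the square well, the small ring cutter flat in the round well, the test tile flat between the four corner stops, and the wire loop tool lying along the long rest. Leave the large ring cutter and the brush where they lie; like things farther back or farther out on the table belong to other groups and are not meant.

Things in the scene. Friction and masses are not known exactly. Their poses are not given: they have to be found in the camera images.
- stamp: wooden pattern stamp: a square block 34 x 34 mm, 32 mm high, with a round knob on top (22 mm wide, from 32 to 58 mm up) to hold it by; stands upright, 46 g. Origin at the centre of its underside, z up, x and y along the block's sides.
- small_cutter: small tin ring cutter, an open round ring 48 mm across and 22 mm high (of the two pairs of cutters on the table, in the pair nearer the robot), with a rolled rim at the top (17 to 22 mm up, 48 mm across; the wall below is 44 mm across); 20 g. Origin at the centre of its underside, z up.
- test_tile: flat fired-clay test tile (the one nearest the robot), 34 mm (x) x 50 mm (y), 8 mm thick (solid to 7 mm), 22 g; lies flat. Origin at the centre of its underside, z up.
- loop_tool: wooden-handled trimming tool (the one nearest the robot) with a flat wire loop 25 mm wide at one end; 181 mm long along its y axis, 10 mm thick, 22 g; lies flat. Origin at the middle of its length, on the underside, z up; the handle (12 mm wide) runs from y = -21 to +91 mm, the wire loop from y = -37 to -91 mm. Grip the handle near y = +15 mm.
- large_cutter: look-alike, leave it: large tin ring cutter of the pair nearer the robot, 70 mm across, 24 mm high. Origin at the centre of its underside.
- brush: look-alike, leave it: slip brush with a wooden handle and bristles (no wire loop), 201 mm long along its y axis, 10 mm thick. Origin at the middle of its length, on the underside.
- square_well: place of the stamp: base plate 80 x 80 mm with a square wall; the well is 52 x 52 mm inside, its floor 5 mm above the origin, its wall rising 8 mm above the floor. Fixed on the wooden caddy; origin at the centre of its underside (z = 0.006), x, y along its sides. The caddy, a board 196 x 296 mm with a 12 mm high lip, bears three 80 mm square fittings in a row, 90 mm apart, in any order.
- round_well: place of the small cutter: base plate 80 x 80 mm with a round rim; the well is 64 mm across inside, its floor 5 mm above the origin, its rim rising 6 mm above the floor. Fixed on the wooden caddy; origin at the centre of its underside (z = 0.006), x, y along its sides.
- tile_stand: place of the test tile: base plate 80 x 80 mm with a plinth, its flat top 14 mm above the origin, and an L-shaped stop 6 mm high at each corner; 48 (x) x 66 mm (y) free between the stops, with 42 mm gaps in the long sides for the fingers. The tile goes with its long side along y, either way round. Fixed on the wooden caddy; origin at the centre of its underside (z = 0.006), x, y along its sides.
- long_rest: place of the loop tool: a block 54 (x) x 218 mm (y), 100 mm behind the row of three, its flat top 14 mm above the origin; 10 mm high walls at each end, 42 mm apart in x, end walls 206 mm apart in y; no walls along the middle 122 mm. The tool lies along y, either way round. Fixed on the wooden caddy; origin at the centre of its underside (z = 0.006), x, y along its sides.

How it is judged:
By the outcome, as a careful person would: the job done as asked, in the order asked, and still so for the second after the job is handed in, with the robot touching nothing.
It also fails if it takes over 109 s, if anything falls off the work surface, if the arm or the gripper's body presses on something with over 40 N, if the wrist force passes 120 N, or if a joint passes its speed limit or range.

## Working session

There is one attempt and no reset: what is moved stays moved. The work goes in short steps, Python scripts to look and compute and a shell command to move; the robot and the scene stay as the last step left them, time stands still between calls to the robot, and variables do not carry over. Pictures are saved under pics/ and viewed, and the job is handed in when it is done.

```bash
mkdir -p pics; cat > h.py <<'E'
import numpy as np, cv2, json
from workcell import state, grab_frame, get_calibration
from scipy.spatial.transform import Rotation as R
def rot(q): 
    q=np.array(q,float)
    return q if q.shape==(3,3) else R.from_quat([q[1],q[2],q[3],q[0]]).as_matrix()
def save(name,tag):
    c=get_calibration(name); p,d=grab_frame(name)
    cv2.imwrite(f'pics/{tag}.png',p); np.savez(f'pics/{tag}.npz',p=p,d=d,c=json.dumps({k:np.asarray(v).tolist() for k,v in c.items()}))
def load(tag):
    z=np.load(f'pics/{tag}.npz'); return z['p'],z['d'],json.loads(str(z['c']))
def pt(tag,u,v,z=None):
    p,d,c=load(tag); r=np.array([(u-c['cx'])/c['fx'],(v-c['cy'])/c['fy'],1.]); M=rot(c['attitude']); o=np.array(c['origin'])
    w=M@r
    if z is None: return o+w*d[int(round(v)),int(round(u))]
    return o+w*(z-o[2])/w[2]
def crop(tag,u0,u1,v0,v1,k,out):
    p=load(tag)[0][v0:v1,u0:u1]; cv2.imwrite(f'pics/{out}.png',cv2.resize(p,None,fx=k,fy=k,interpolation=cv2.INTER_CUBIC))
def cloud(tag):
    p,d,c=load(tag); v,u=np.mgrid[:420,:560]; r=np.stack([(u-c['cx'])/c['fx'],(v-c['cy'])/c['fy'],np.ones_like(u)],-1)*d[...,None]
    return r@rot(c['attitude']).T+np.array(c['origin'])
E
python3 - <<'E'
from h import *
for n in('scene','side','wrist'):
    save(n,n+'0'); c=get_calibration(n); print(n,c)
print(state())
E
```

```text
scene {'fx': 395.0827779533537, 'fy': 395.0827779533537, 'cx': 275.0472809000524, 'cy': 211.7059020173078, 'origin': array([ 0.07916288, -0.66418974,  0.73604604]), 'attitude': array([-0.38555659,  0.86883564, -0.27945344,  0.13556001])}
side {'fx': 457.91343386854265, 'fy': 457.91343386854265, 'cx': 282.03447330980225, 'cy': 208.92049652214732, 'origin': array([ 0.12471063, -1.23538298,  0.56883004]), 'attitude': array([-0.55161201,  0.8187596 , -0.13558918,  0.08350135])}
wrist {'fx': 291.1108813865244, 'fy': 291.1108813865244, 'cx': 280.5069937411943, 'cy': 210.15227827381563, 'origin': array([0.17516438, 0.60339273, 0.3735245 ]), 'attitude': array([0.12430727, 0.82476568, 0.54544382, 0.08246401])}
{'clock': 0.15, 'joint_positions': array([-1.21047083,  0.41784348, -0.01030602,  1.61402114,  0.00468364,
        1.11070655, -0.0529885 ]), 'joint_vel': array([-1.55848003e-03, -2.36073327e-03,  1.45422574e-03, -2.16587848e-03,
        5.40202857e-05,  3.48125201e-04, -1.27303113e-03]), 'joint_torque': array([ 1.00110003e-03, -8.64740825e+01,  6.79781567e-01, -4.35055053e+01,
        1.92078995e-02,  5.67325798e-03,  9.56265637e-06]), 'eef_pos': array([0.24433398, 0.57497436, 0.23080603]), 'orientation': array([ 2.89096778e-04,  8.33992010e-01,  5.51776313e-01, -3.79763583e-04]), 'wrist_force': array([ 0.63233369, -0.04909532,  0.18051584]), 'torque': array([-0.04638666, -0.01591123,  0.00619894]), 'opening': 0.08530547333613818}
```

View pics/scene0.png

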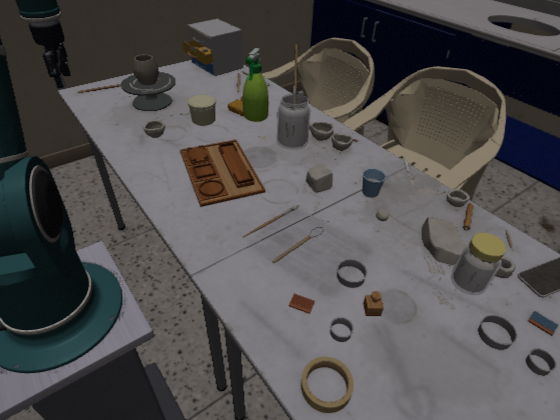

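View pics/side0.png

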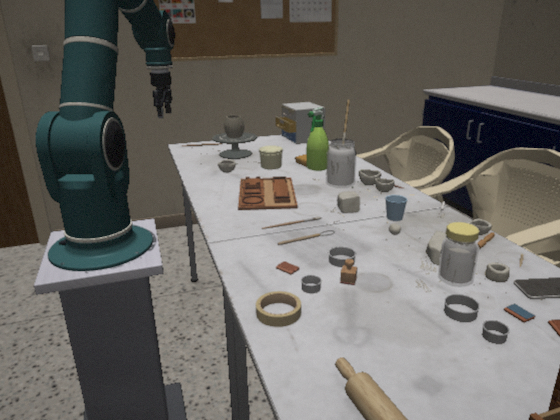

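View pics/wrist0.png

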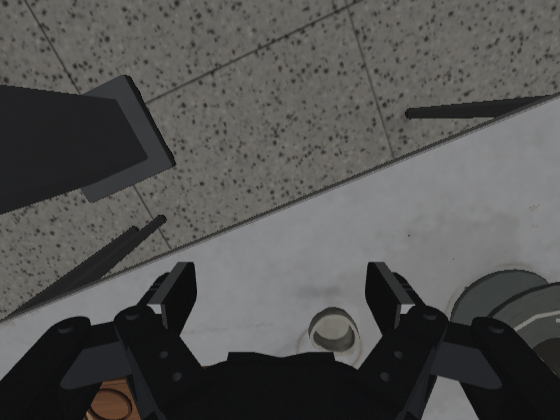

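The scene shows the caddy around (222,170), the loop tool at (300,243), the brush at (270,220), the tile at (302,303), the small cutter at (341,328), the stamp at (374,304) and the large cutter at (352,272). I'll enlarge these.

```bash
python3 - <<'E'
from h import *
crop('scene0',170,270,130,210,8,'s_caddy'); crop('scene0',230,400,195,345,5,'s_things')
E
```

```text
(no output)
```

View pics/s_caddy.png

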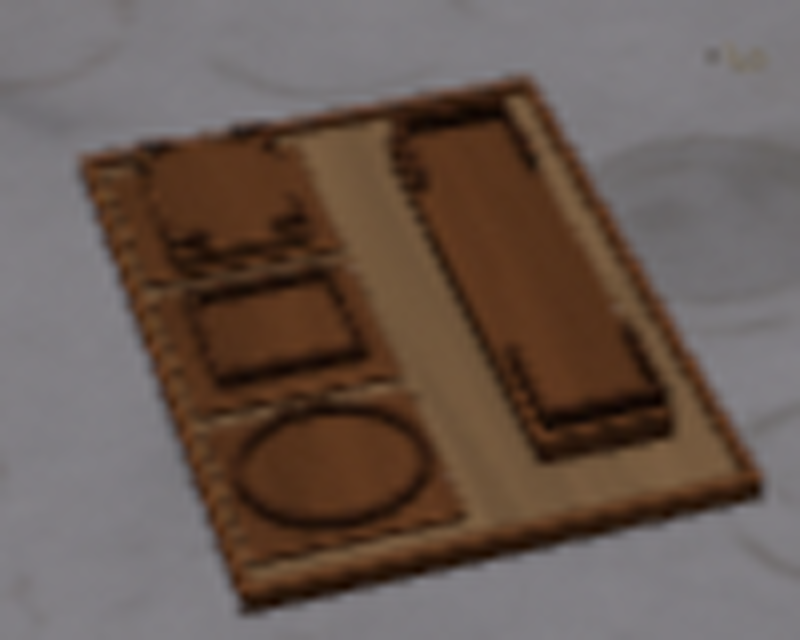

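View pics/s_things.png

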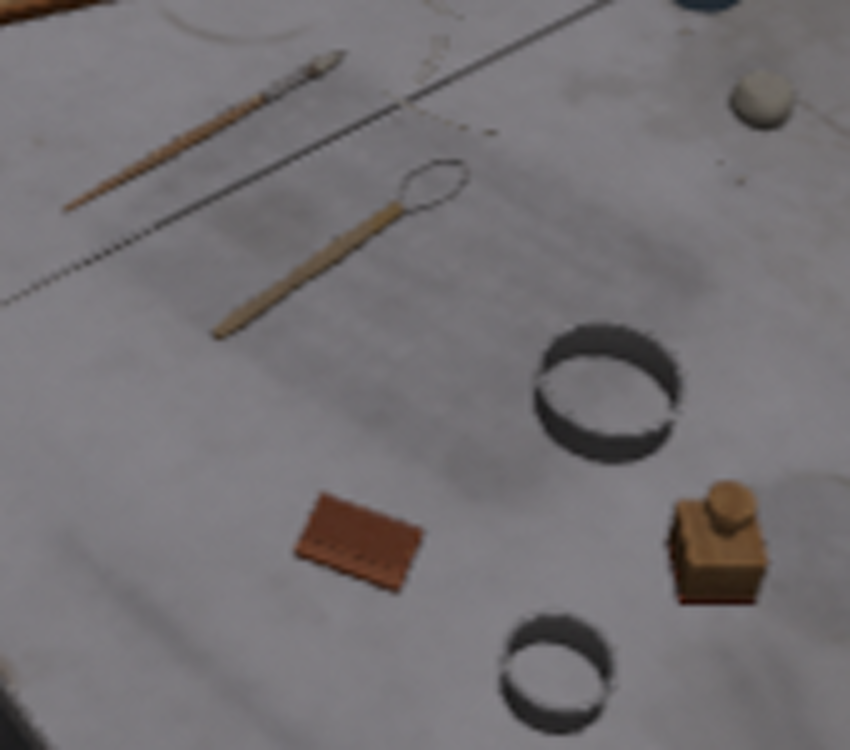

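Caddy corners read in the crop: (85,158), (528,78), (758,485), (243,600). The fittings, left (robot side) from top to bottom, are tile stand, square well, round well. The long rest is on the right.

```bash
python3 - <<'E'
from h import *
def C(n,x,y,z=None): print(n,np.round(pt('scene0',170+x/8,130+y/8,z),4))
def T(n,x,y,z=None): print(n,np.round(pt('scene0',230+x/5,195+y/5,z),4))
for q in((85,158),(528,78),(758,485),(243,588)): C('lip',*q,.012)
C('sq',280,325,.011);C('rd',333,463,.013);C('tile',225,195,.02)
for q in ((190,298),(335,268),(370,352),(220,385)): C('sqtop',*q,.019)
for q in((323,493),(425,531),(400,580),(297,547)): T('tile',*q,.008)
T('knob',732,500,.058); T('stampdepth',732,500)
for q in((680,500),(762,560),(688,563)):T('block',*q,.032)
T('small',557,655,.022);T('smallL',500,665,.02);T('smallR',614,675,.02)
T('large',608,382,.024)
T('loopend',216,336,.005);T('looptip',468,170,.005);T('ferr',402,208,.005)
T('brush',65,210,.005);T('brush',343,55,.005)
s=state(); print(s['eef_pos'],rot(s['orientation']))
c=get_calibration('wrist');Rt=rot(s['orientation']);print(Rt.T@(c['origin']-s['eef_pos']),Rt.T@rot(c['attitude']))
E
```

```text
lip [0.4948 0.4091 0.012 ]
lip [0.6788 0.3592 0.012 ]
lip [0.5995 0.0738 0.012 ]
lip [0.4183 0.1294 0.012 ]
sq [0.5049 0.2614 0.011 ]
rd [0.4782 0.1721 0.013 ]
tile [0.5244 0.341  0.02  ]
sqtop [0.4802 0.2865 0.019 ]
sqtop [0.5362 0.2725 0.019 ]
sqtop [0.5198 0.2165 0.019 ]
sqtop [0.4634 0.2302 0.019 ]
tile [ 0.4452 -0.2629  0.008 ]
tile [ 0.4693 -0.3051  0.008 ]
tile [ 0.4439 -0.3182  0.008 ]
tile [ 0.4179 -0.279   0.008 ]
knob [ 0.5581 -0.3926  0.058 ]
stampdepth [ 0.5579 -0.3927  0.0582]
block [ 0.5578 -0.3691  0.032 ]
block [ 0.5638 -0.4111  0.032 ]
block [ 0.5369 -0.3939  0.032 ]
small [ 0.4664 -0.3902  0.022 ]
smallL [ 0.4451 -0.3792  0.02  ]
smallR [ 0.4802 -0.4099  0.02  ]
large [ 0.5845 -0.299   0.024 ]
loopend [ 0.4619 -0.158   0.005 ]
looptip [ 0.6395 -0.1415  0.005 ]
ferr [ 0.5924 -0.143   0.005 ]
brush [ 0.4483 -0.0437  0.005 ]
brush [ 0.6433 -0.0305  0.005 ]
[0.24433398 0.57497436 0.23080603] [[ 3.91085513e-01  9.20354292e-01 -3.14406079e-04]
 [ 9.20353853e-01 -3.91085634e-01 -9.01297905e-04]
 [-9.52473096e-04  6.31197080e-05 -9.99999544e-01]]
[-0.0010322  -0.07476554 -0.14272227] [[ 9.99999004e-01 -7.12501472e-04  1.21820852e-03]
 [ 3.21497408e-04  9.55513393e-01  2.94947543e-01]
 [-1.37416512e-03 -2.94946858e-01  9.55512670e-01]]
```

Work out the view pose: over the group, tool x at -36° to match the stamp's sides.

```bash
cat >> h.py <<'E'
def go(x,y,z,phi):
    """rows numbers to bring tool to xyz, pointing down, tool x at yaw phi deg"""
    s=state(); Rt=rot(s['orientation']); d=Rt.T@(np.array([x,y,z])-s['eef_pos'])*100
    f=np.radians(phi); G=np.array([[np.cos(f),np.sin(f),0],[np.sin(f),-np.cos(f),0],[0,0,-1]])
    rv=R.from_matrix(Rt.T@G).as_rotvec(degrees=True)
    print('t',round(s['clock'],2),'pos',np.round(s['eef_pos'],4),'yaw',round(np.degrees(np.arctan2(Rt[1,0],Rt[0,0])),2),'op',round(s['opening'],4),'F',np.round(s['wrist_force'],1))
    print('ROW',np.round(d,2),np.round(rv,2),'rows',np.ceil(max(np.linalg.norm(d)/5,np.linalg.norm(rv)/8.59)))
E
python3 -c "
from h import *
go(.46,-.35,.30,-36)"
```

```text
t 0.15 pos [0.2443 0.575  0.2308] yaw 66.98 op 0.0853 F [ 0.6 -0.   0.2]
ROW [-76.7   56.02  -6.84] [5.0000e-02 4.0000e-02 1.0298e+02] rows 20.0
```

```bash
python3 -m crank '[[-3,2,-5,0,0,0],[-7,5,-7,0,0,7],[-76.7,56,-6.9,0,0,103],[-76.7,56,-6.9,0,0,103],[-76.7,56,-6.9,0,0,103],[-76.7,56,-6.9,0,0,103],[-76.7,56,-6.9,0,0,103],[-76.7,56,-6.9,0,0,103],[-76.7,56,-6.9,0,0,103],[-76.7,56,-6.9,0,0,103],[-76.7,56,-6.9,0,0,103],[-76.7,56,-6.9,0,0,103],[-76.7,56,-6.9,0,0,103],[-76.7,56,-6.9,0,0,103],[-76.7,56,-6.9,0,0,103],[-76.7,56,-6.9,0,0,103],[-76.7,56,-6.9,0,0,103],[-76.7,56,-6.9,0,0,103],[-76.7,56,-6.9,0,0,103],[-76.7,56,-6.9,0,0,103]]' 0 30
python3 -c "
from h import *
go(.46,-.35,.30,-36)"
```

```text
clock: 2.15
eef_pos: [0.4596, -0.3531, 0.2996]
orientation: [0.001, 0.951, -0.31, -0.001]
wrist_force: [-0.5, 1.4, 0.4]
opening: 0.0851
t 2.15 pos [ 0.4596 -0.3531  0.2996] yaw -36.13 op 0.0851 F [-0.5  1.4  0.4]
ROW [-0.15 -0.28 -0.04] [ 0.12  0.03 -0.13] rows 1.0
```

```bash
python3 -m crank '[[0,0,0,0,0,0],[0,0,0,0,0,0],[0,0,0,0,0,0]]'; python3 -c "
from h import *
save('wrist','w1')"
```

```text
clock: 2.45
eef_pos: [0.4599, -0.3487, 0.3003]
orientation: [-0.0, 0.951, -0.309, -0.0]
wrist_force: [0.2, -0.2, -0.5]
opening: 0.0853
```

View pics/w1.png

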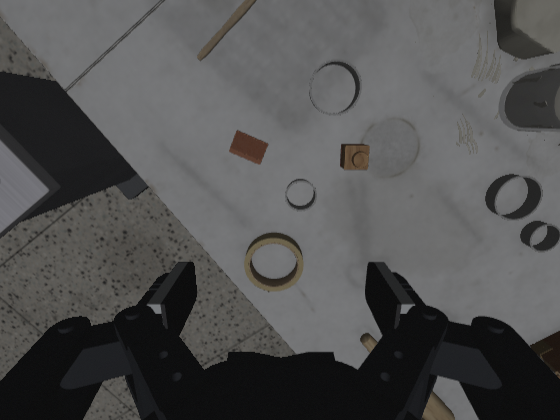

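The wrist view shows the tile at (249,147), the small cutter at (301,194), the stamp at (355,157), the large cutter at (334,88) and the loop tool's handle at (225,30).

```bash
python3 -c "
from h import *
crop('w1',220,380,120,220,5,'w1c')"
```

```text
(no output)
```

View pics/w1c.png

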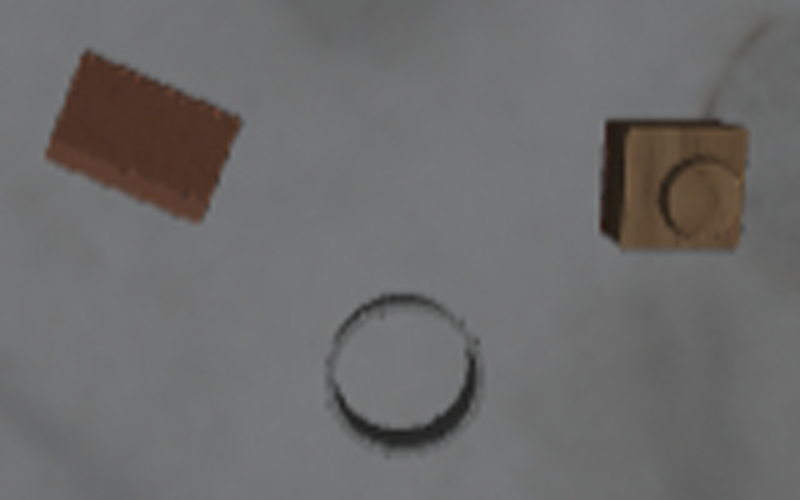

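```bash
python3 - <<'E'
from h import *
def W(n,x,y,z): 
    a=pt('w1',220+x/5-.4,120+y/5-.4,z); print(n,np.round(a,4)); return a[:2]
W('knob',703,200,.058)
b=[W('blk',*q,.032) for q in((625,125),(748,127),(738,249),(618,248))]
print(np.mean(b,0),[np.degrees(np.arctan2(*(b[(i+1)%4]-b[i])[::-1])) for i in range(4)],[np.linalg.norm(b[(i+1)%4]-b[i]) for i in range(4)])
b=[W('tile',*q,.0075) for q in((87,50),(242,120),(202,222),(46,156))]
print(np.mean(b,0),[np.degrees(np.arctan2(*(b[(i+1)%4]-b[i])[::-1])) for i in range(4)],[np.linalg.norm(b[(i+1)%4]-b[i]) for i in range(4)])
for q in((326,370),(482,370),(403,293),(403,450)): W('cut',*q,.02)
W('cutc',404,369,.022)
P=cloud('w1'); 
m=(P[...,2]>.050)&(P[...,2]<.065)&(abs(P[...,0]-.56)<.04)&(abs(P[...,1]+.39)<.04); print(m.sum(),P[m].mean(0),(P[m].min(0)+P[m].max(0))/2)
m=(P[...,2]>.016)&(P[...,2]<.03)&(abs(P[...,0]-.465)<.04)&(abs(P[...,1]+.39)<.04); print(m.sum(),P[m].mean(0),P[m].min(0),P[m].max(0))
m=(P[...,2]>.005)&(P[...,2]<.03)&(abs(P[...,0]-.445)<.04)&(abs(P[...,1]+.29)<.04); print(m.sum(),P[m].mean(0)); print(cv2.minAreaRect(P[m][:,:2].astype(np.float32)*1000))
go(.4,.4,.3,0)
E
```

```text
knob [ 0.56   -0.3898  0.058 ]
blk [ 0.5571 -0.3663  0.032 ]
blk [ 0.5843 -0.3868  0.032 ]
blk [ 0.5646 -0.4142  0.032 ]
blk [ 0.5373 -0.394   0.032 ]
[ 0.56081585 -0.39033422] [np.float64(-36.89559647613927), np.float64(-125.6552705544231), np.float64(143.54297637009466), np.float64(54.38626724434449)] [np.float64(0.03401660993957497), np.float64(0.03381461545697553), np.float64(0.033987263526215096), np.float64(0.03407537457770168)]
tile [ 0.446  -0.2618  0.0075]
tile [ 0.4704 -0.3039  0.0075]
tile [ 0.4429 -0.3208  0.0075]
tile [ 0.4174 -0.2783  0.0075]
[ 0.44417454 -0.29119486] [np.float64(-59.92260137753892), np.float64(-148.47162520668874), np.float64(120.95702420005294), np.float64(30.01094555347779)] [np.float64(0.04866530748014471), np.float64(0.03221590100490397), np.float64(0.049525136744980824), np.float64(0.03296589135236882)]
cut [ 0.448  -0.3768  0.02  ]
cut [ 0.4857 -0.4042  0.02  ]
cut [ 0.4799 -0.3712  0.02  ]
cut [ 0.4523 -0.4108  0.02  ]
cutc [ 0.4672 -0.3898  0.022 ]
201 [ 0.56023095 -0.39035599  0.05495235] [ 0.56047399 -0.39100377  0.05467982]
208 [ 0.4645318  -0.39506777  0.02163411] [ 0.44143875 -0.41675349  0.01605959] [ 0.48902661 -0.36913068  0.02429273]
788 [ 0.44331359 -0.29097818  0.00815387]
((442.98675537109375, -291.4037170410156), (33.940670013427734, 49.75979995727539), 30.73566436767578)
t 2.5 pos [ 0.4601 -0.3486  0.3005] yaw -35.94 op 0.0853 F [ 0.5  0.6 -0.7]
ROW [-48.8  -57.08   0.09] [-4.000e-02 -2.000e-02 -3.594e+01] rows 16.0
```

```bash
python3 -c "
from h import *
go(.5605,-.3902,.09,-36.3);go(.5605,-.3902,.035,-36.3)"
```

```text
t 2.5 pos [ 0.4601 -0.3486  0.3005] yaw -35.94 op 0.0853 F [ 0.5  0.6 -0.7]
ROW [10.57 -2.51 21.05] [-0.05 -0.    0.36] rows 5.0
t 2.5 pos [ 0.4601 -0.3486  0.3005] yaw -35.94 op 0.0853 F [ 0.5  0.6 -0.7]
ROW [10.57 -2.51 26.55] [-0.05 -0.    0.36] rows 6.0
```

```bash
python3 -m crank '[[10.6,-2.5,21,0,0,0.4],[10.6,-2.5,21,0,0,0.4],[10.6,-2.5,21,0,0,0.4],[10.6,-2.5,21,0,0,0.4],[10.6,-2.5,21,0,0,0.4],[10.6,-2.5,21,0,0,0.4],[10.6,-2.5,21,0,0,0.4],[10.6,-2.5,21,0,0,0.4]]'; python3 -c "
from h import *
save('wrist','w2')
go(.5605,-.3902,.035,-36.3)"
```

```text
clock: 3.3
eef_pos: [0.5606, -0.3918, 0.0924]
orientation: [0.0, 0.95, -0.312, 0.001]
wrist_force: [0.4, -1.1, 0.8]
opening: 0.0854
t 3.35 pos [ 0.5607 -0.3919  0.0925] yaw -36.41 op 0.0856 F [-0.8 -0.  -0. ]
ROW [-0.13 -0.12  5.75] [-0.03 -0.15 -0.11] rows 2.0
```

View pics/w2.png

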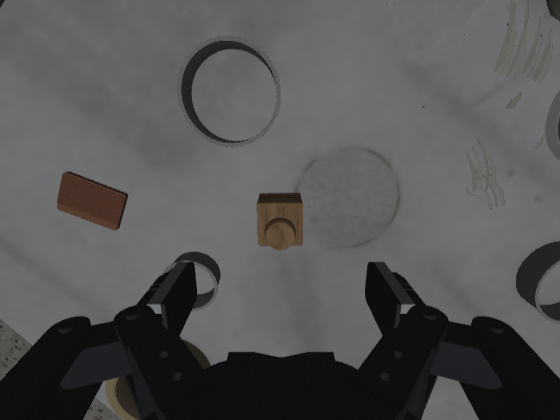

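The knob is at (281,232), midway between the fingers. Checking the position from this view.

```bash
python3 -c "
from h import *
print(pt('w2',280.5,232,.058),pt('w2',280.5,232))
P=cloud('w2')
m=(P[...,2]>.050)&(P[...,2]<.065)&(abs(P[...,0]-.56)<.03)&(abs(P[...,1]+.39)<.03); print(m.sum(),P[m].mean(0),(P[m].min(0)+P[m].max(0))/2)
m=(P[...,2]>.028)&(P[...,2]<.036)&(abs(P[...,0]-.56)<.04)&(abs(P[...,1]+.39)<.04);print(cv2.minAreaRect(P[m][:,:2].astype(np.float32)*1000))
"
```

```text
[ 0.56435788 -0.38812626  0.058     ] [ 0.56402803 -0.38857598  0.05657772]
723 [ 0.56204799 -0.39026481  0.05505225] [ 0.56151697 -0.39108841  0.05430822]
((561.0653686523438, -391.38079833984375), (34.29740905761719, 33.873252868652344), 54.151668548583984)
```

```bash
python3 -m crank '[[0,-0.1,3,0,0,0],[0,-0.1,5.7,0,0,0],[0,-0.1,5.7,0,0,0],[0,-0.1,5.7,0,0,0]]' && python3 -m crank '[[0,0,0,0,0,0],[0,0,0,0,0,0],[0,0,0,0,0,0],[0,0,0,0,0,0],[0,0,0,0,0,0],[0,0,0,0,0,0],[0,0,0,0,0,0],[0,0,0,0,0,0]]' 1 30;python3 -c "
from h import *
save('wrist','w3')
go(.561,-.391,.035,-36.3)"
```

```text
clock: 3.75
eef_pos: [0.5611, -0.3914, 0.035]
orientation: [0.0, 0.95, -0.313, 0.001]
wrist_force: [-0.5, -0.2, 1.0]
opening: 0.0854
clock: 4.55
eef_pos: [0.561, -0.3911, 0.0338]
orientation: [0.0, 0.95, -0.312, 0.0]
wrist_force: [-0.8, 1.3, 5.6]
opening: 0.0186
t 4.6 pos [ 0.561  -0.3911  0.0338] yaw -36.42 op 0.0191 F [-0.7  1.8  5.1]
ROW [-0.01 -0.01 -0.12] [-0.   -0.02 -0.12] rows 1.0
```

View pics/w3.png

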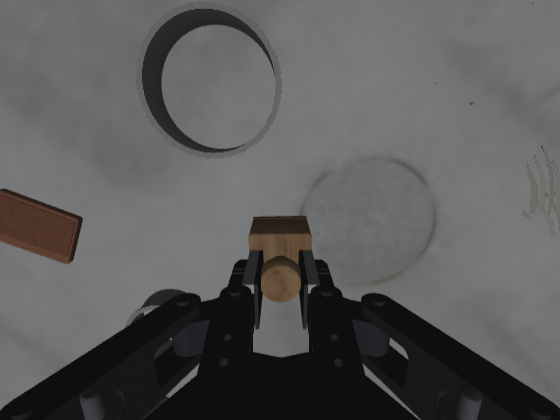

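Closed at about 19 mm on the knob. I'll lift and carry it to a view pose by the caddy.

```bash
python3 -m crank '[[0,0,-2,0,0,0],[0,0,-7,0,0,0],[0,0,-12,0,0,0],[0,0,-17,0,0,0],[0,0,-17,0,0,0]]'; python3 -c "
from h import *
go(.51,.11,.28,-15.3)"
```

```text
clock: 5.1
eef_pos: [0.5623, -0.3934, 0.2119]
orientation: [0.001, 0.95, -0.313, 0.005]
wrist_force: [-0.1, -0.7, -1.3]
opening: 0.0191
t 5.1 pos [ 0.5623 -0.3934  0.2119] yaw -36.46 op 0.0191 F [-0.1 -0.7 -1.3]
ROW [-34.05 -37.38  -7.13] [  0.08  -0.57 -21.16] rows 11.0
```

```bash
python3 -m crank '[[-34,-37.2,-7.6,0,0,-21.1],[-34,-37.2,-7.6,0,0,-21.1],[-34,-37.2,-7.6,0,0,-21.1],[-34,-37.2,-7.6,0,0,-21.1],[-34,-37.2,-7.6,0,0,-21.1],[-34,-37.2,-7.6,0,0,-21.1],[-34,-37.2,-7.6,0,0,-21.1],[-34,-37.2,-7.6,0,0,-21.1],[-34,-37.2,-7.6,0,0,-21.1],[-34,-37.2,-7.6,0,0,-21.1],[-34,-37.2,-7.6,0,0,-21.1],[-34,-37.2,-7.6,0,0,-21.1],[-34,-37.2,-7.6,0,0,-21.1],[-34,-37.2,-7.6,0,0,-21.1]]'; python3 -c "
from h import *
save('wrist','w4')
go(.5,.25,.28,-15.3)"
```

```text
clock: 6.5
eef_pos: [0.5083, 0.1086, 0.2795]
orientation: [0.0, 0.991, -0.134, 0.0]
wrist_force: [0.1, -0.3, -0.5]
opening: 0.0192
t 6.55 pos [0.5083 0.1086 0.2794] yaw -15.46 op 0.0194 F [ 0.6  0.1 -0.3]
ROW [ -4.57 -13.4   -0.06] [ 0.01 -0.01 -0.16] rows 3.0
```

View pics/w4.png

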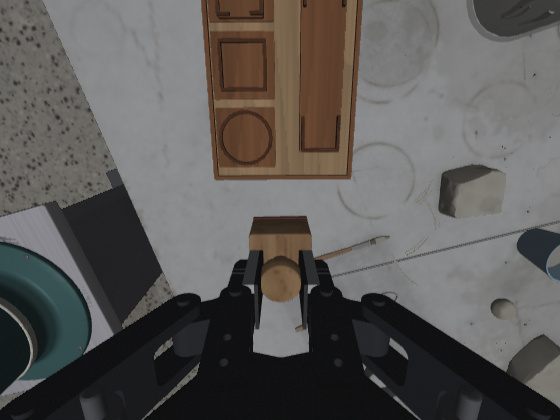

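The stamp is held straight. The square well is at (246,65), the round well at (247,137), and the near corners of the caddy at (215,180) and (351,178).

```bash
python3 -c "
from h import *
crop('w4',195,375,0,190,4,'w4c')"
```

```text
(no output)
```

View pics/w4c.png

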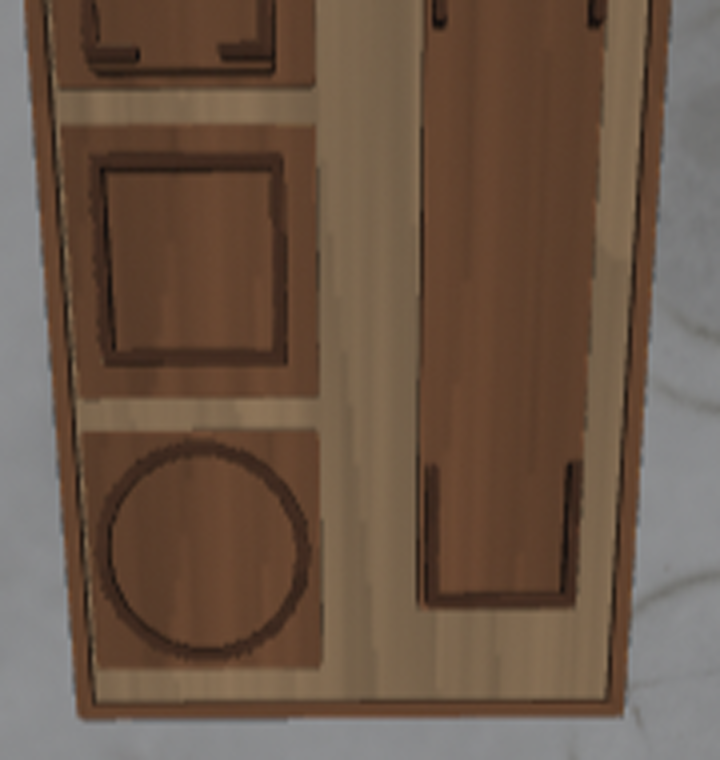

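```bash
python3 - <<'E'
from h import *
def W(x,y,z): return pt('w4',195+x/4-.4,0+y/4-.4,z)[:2]
for n,qs in(('sq',((63,126),(317,125),(320,397),(80,398))),('rd',((83,432),(320,430),(322,665),(100,665)))):
    b=[W(*q,.011) for q in qs]
    print(n,np.round(np.mean(b,0),4),np.round([np.degrees(np.arctan2(*(b[(i+1)%4]-b[i])[::-1])) for i in range(4)],1),np.round([np.linalg.norm(b[(i+1)%4]-b[i]) for i in range(4)],4))
print('rd rim',W(205,550,.017))
b=[W(*q,.019) for q in((100,160),(280,160),(282,360),(108,362))];print('sqwell',np.mean(b,0))
b=[W(80,716,.012),W(622,714,.012)];print('lip',b,np.degrees(np.arctan2(*(b[1]-b[0])[::-1])),np.linalg.norm(b[1]-b[0]))
b=[W(418,605,.03),W(575,605,.03)];print('rest',b,np.degrees(np.arctan2(*(b[1]-b[0])[::-1])),np.linalg.norm(b[1]-b[0]))
E
```

```text
sq [0.5004 0.2571] [ -15.3 -105.1  164.7   74.5] [0.0789 0.0791 0.0794 0.0791]
rd [0.4772 0.1712] [ -15.  -105.3  164.5   75.2] [0.079  0.0783 0.0784 0.0777]
rd rim [0.47762848 0.17191391]
sqwell [0.50046131 0.2566487 ]
lip [array([0.41671956, 0.12881382]), array([0.60321229, 0.07793479])] -15.260089178350142 0.19330859808018575
rest [array([0.54202532, 0.13641331]), array([0.59220438, 0.12251969])] -15.476383922154039 0.05206697785606399
```

```bash
python3 -c "
from h import *
go(.5005,.2573,.09,-15.2)"; python3 -m crank '[[-4.8,-14.1,0,0,0,0],[-4.8,-14.1,0,0,0,0],[-4.8,-14.1,5,0,0,0],[-4.8,-14.1,19,0,0,0],[-4.8,-14.1,19,0,0,0],[-4.8,-14.1,19,0,0,0],[-4.8,-14.1,19,0,0,0],[-4.8,-14.1,19,0,0,0],[-4.8,-14.1,19,0,0,0],[-4.8,-14.1,19,0,0,0]]'; python3 -c "
from h import *
save('wrist','w5')
go(.5005,.2573,.046,-15.2)"
```

```text
t 6.55 pos [0.5083 0.1086 0.2794] yaw -15.46 op 0.0194 F [ 0.6  0.1 -0.3]
ROW [ -4.71 -14.12  18.94] [ 0.01 -0.01 -0.26] rows 5.0
clock: 7.55
eef_pos: [0.5004, 0.2592, 0.0918]
orientation: [-0.001, 0.991, -0.134, 0.001]
wrist_force: [-0.2, 0.7, -0.4]
opening: 0.0191
t 7.6 pos [0.5001 0.2592 0.0914] yaw -15.33 op 0.0192 F [1.  0.2 0. ]
ROW [0.08 0.18 4.54] [-0.14 -0.11 -0.13] rows 1.0
```

View pics/w5.png

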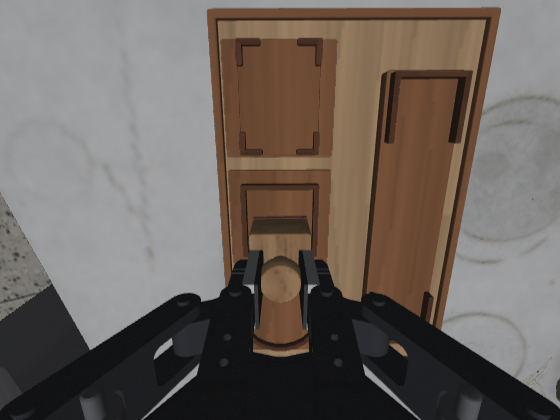

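The stamp is centred laterally in the square well (well edges at x 243 and 318, stamp at 281). The tile stand is fully visible at (280,97) and the far end of the long rest at (430,75). Lower and release.

```bash
python3 -m crank '[[0.1,0.2,2.5,0,0,0],[0.1,0.2,4.5,0,0,0],[0.1,0.2,4.5,0,0,0],[0.1,0.2,4.5,0,0,0],[0.1,0.2,4.6,0,0,0]]'; python3 - <<'E'
from h import *
go(.5005,.2573,.046,-15.2)
for n,qs,z in(('tile plate',((222,40),(335,41),(331,157),(228,157)),.011),('tile stops',((237,40),(322,40),(319,155),(240,155)),.026),('restend',((386,72),(471,72)),.030)):
    b=[pt('w5',*q,z)[:2] for q in qs]; k=len(b)
    print(n,np.round(np.mean(b,0),4),np.round([np.degrees(np.arctan2(*(b[(i+1)%k]-b[i])[::-1])) for i in range(k)],1),np.round([np.linalg.norm(b[(i+1)%k]-b[i]) for i in range(k)],4))
E
```

```text
clock: 8.1
eef_pos: [0.5, 0.257, 0.0443]
orientation: [-0.001, 0.991, -0.133, 0.001]
wrist_force: [0.5, 0.3, -1.0]
opening: 0.0189
t 8.1 pos [0.5    0.257  0.0443] yaw -15.32 op 0.0189 F [ 0.5  0.3 -1. ]
ROW [ 0.04 -0.04 -0.17] [-0.07 -0.05 -0.12] rows 1.0
tile plate [0.5232 0.3435] [ -15.8 -104.5  164.6   74.6] [0.0771 0.0784 0.0784 0.079 ]
tile stops [0.5235 0.3434] [ -15.3 -104.7  164.6   73.8] [0.0541 0.0723 0.056  0.0723]
restend [0.6203 0.3344] [-15.4 164.6] [0.0547 0.0547]
```

```bash
python3 -m crank '[[0,0,0,0,0,0],[0,0,0,0,0,0],[0,0,0,0,0,0],[0,0,0,0,0,0],[0,0,0,0,0,0]]' 0; python3 -m crank '[[0,0,-3,0,0,0],[0,0,-8,0,0,0],[0,0,-13,0,0,0],[0,0,-17,0,0,0],[0,0,-17,0,0,0]]';  python3 -c "
from h import *
save('wrist','w6')
go(.5005,.2573,.046,-15.2)"
```

```text
clock: 8.6
eef_pos: [0.4996, 0.2567, 0.0433]
orientation: [0.0, 0.991, -0.133, 0.0]
wrist_force: [0.2, -0.1, 0.5]
opening: 0.0856
clock: 9.1
eef_pos: [0.5016, 0.2574, 0.2185]
orientation: [-0.003, 0.991, -0.133, 0.003]
wrist_force: [-0.3, -0.5, -0.3]
opening: 0.0855
t 9.15 pos [0.5005 0.2572 0.2157] yaw -15.31 op 0.0851 F [-0.5  0.2 -0.6]
ROW [-0.04  0.05 16.97] [-0.21 -0.13 -0.11] rows 4.0
```

View pics/w6.png

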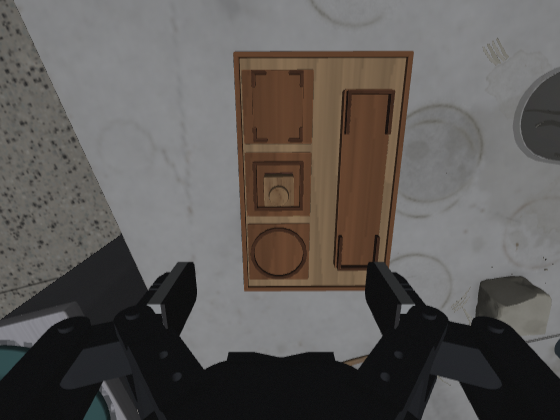

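The stamp is seated upright in the square well, at (279,190). Next is the small cutter.

```bash
python3 -c "
from h import *
go(.466,-.391,.12,-36)"
```

```text
t 9.15 pos [0.5005 0.2572 0.2157] yaw -15.31 op 0.0851 F [-0.5  0.2 -0.6]
ROW [13.77 63.47  9.38] [-0.23 -0.1  20.69] rows 14.0
```

```bash
python3 -m crank '[[13.8,63.5,0,0,0,20.7],[13.8,63.5,0,0,0,20.7],[13.8,63.5,0,0,0,20.7],[13.8,63.5,0,0,0,20.7],[13.8,63.5,0,0,0,20.7],[13.8,63.5,0,0,0,20.7],[13.8,63.5,0,0,0,20.7],[13.8,63.5,0,0,0,20.7],[13.8,63.5,0,0,0,20.7],[13.8,63.5,4,0,0,20.7],[13.8,63.5,9.4,0,0,20.7],[13.8,63.5,9.4,0,0,20.7],[13.8,63.5,9.4,0,0,20.7],[13.8,63.5,9.4,0,0,20.7],[13.8,63.5,9.4,0,0,20.7],[13.8,63.5,9.4,0,0,20.7],[13.8,63.5,9.4,0,0,20.7],[13.8,63.5,9.4,0,0,20.7]]'; python3 -c "
from h import *
save('wrist','w7')
go(.466,-.391,.007,-36)"
```

```text
clock: 10.95
eef_pos: [0.4656, -0.3911, 0.1198]
orientation: [-0.0, 0.951, -0.308, 0.0]
wrist_force: [0.8, -0.0, -0.0]
opening: 0.0853
t 11.0 pos [ 0.4656 -0.3913  0.1198] yaw -35.94 op 0.0851 F [-0.6  0.3 -1. ]
ROW [ 1.000e-02 -4.000e-02  1.128e+01] [-0.03 -0.04  0.06] rows 3.0
```

View pics/w7.png

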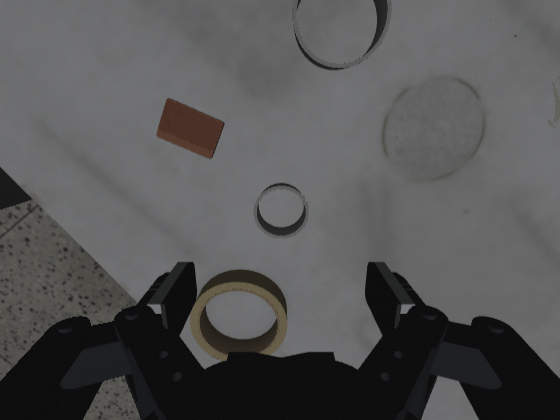

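The cutter rim is centred at (281,210). The masking-tape ring lies at (240,313). Checking clearances.

```bash
python3 - <<'E'
from h import *
print(pt('w7',281,210.5,.020),[pt('w7',u,v,.02)[:2] for u,v in((254,210),(308,210),(281,183.5),(281,238))])
P=cloud('w7')
m=(P[...,2]>.016)&(P[...,2]<.03)&(abs(P[...,0]-.465)<.035)&(abs(P[...,1]+.39)<.035);print(cv2.minEnclosingCircle(P[m][:,:2].astype(np.float32)*1000))
e=pt('w7',240,315); print('ring rim',pt('w7',240,288), pt('w7',198,300))
E
```

```text
[ 0.46632551 -0.3921166   0.02      ] [array([ 0.4475411, -0.3779358]), array([ 0.48564309, -0.40555729]), array([ 0.48038023, -0.3727154 ]), array([ 0.45116097, -0.41304981])]
((465.4209289550781, -393.27764892578125), 24.089189529418945)
ring rim [ 0.39173745 -0.42986879  0.02431526] [ 0.35198133 -0.41647401  0.02499235]
```

```bash
python3 -m crank '[[0.1,0.05,4,0,0,0],[0.1,0.05,8,0,0,0],[0.1,0.05,10.5,0,0,0],[0.1,0.05,11.3,0,0,0],[0.1,0.05,11.3,0,0,0],[0.1,0.05,11.3,0,0,0]]' 0 20 && python3 -m crank '[[0,0,0,0,0,0],[0,0,0,0,0,0],[0,0,0,0,0,0],[0,0,0,0,0,0],[0,0,0,0,0,0],[0,0,0,0,0,0]]' 1 20;python3 -c "
from h import *
go(.466,-.392,.007,-36)"
```

```text
clock: 11.6
eef_pos: [0.4661, -0.3936, 0.0078]
orientation: [0.0, 0.951, -0.309, 0.001]
wrist_force: [-0.7, 0.2, 0.3]
opening: 0.0852
clock: 12.2
eef_pos: [0.4658, -0.3934, 0.0073]
orientation: [-0.0, 0.951, -0.309, 0.001]
wrist_force: [-2.1, 3.8, 11.8]
opening: 0.044
t 12.2 pos [ 0.4658 -0.3934  0.0073] yaw -36.02 op 0.044 F [-2.1  3.8 11.8]
ROW [-0.07 -0.13  0.03] [-0.03 -0.06 -0.02] rows 1.0
```

```bash
python3 -m crank '[[0,0,-1,0,0,0],[0,0,-4,0,0,0],[0,0,-8,0,0,0],[0,0,-13,0,0,0],[0,0,-18,0,0,0],[0,0,-20,0,0,0],[0,0,-20,0,0,0]]';python3 -c "
from h import *
save('wrist','w8')
go(.477,.1708,.22,-15.2)"
```

```text
clock: 12.9
eef_pos: [0.4662, -0.3942, 0.2101]
orientation: [0.001, 0.951, -0.309, 0.003]
wrist_force: [0.4, 0.1, -0.7]
opening: 0.0441
t 12.95 pos [ 0.4657 -0.3934  0.2079] yaw -36.02 op 0.0441 F [-0.8  0.6 -1.9]
ROW [-32.26 -46.3   -1.26] [-1.000e-02 -1.500e-01 -2.082e+01] rows 12.0
```

View pics/w8.png

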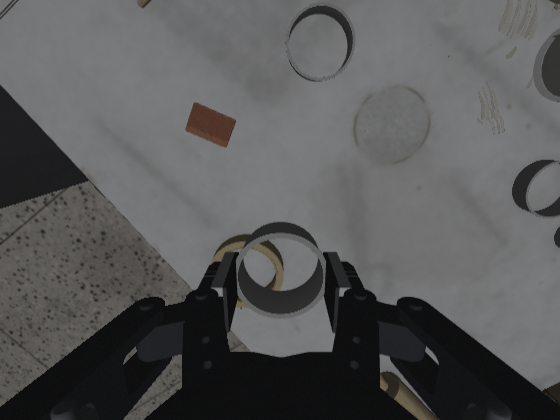

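The cutter is held, rim ellipse centred at (281,276), looking level. Measuring its pose in the hand.

```bash
python3 - <<'E'
from h import *
P=cloud('w8'); s=state(); Rt=rot(s['orientation']); Q=(P-s['eef_pos'])@Rt
v,u=np.mgrid[:420,:560]
for z0 in (-.03,):
    m=(abs(Q[...,0])<.0245)&(abs(Q[...,1])<.045)&(Q[...,2]>-.03)&(Q[...,2]<.02)
    q=Q[m]; print(m.sum(),q.min(0),q.max(0))
    for a in np.arange(-.02,.012,.004):
        k=(q[:,2]>=a)&(q[:,2]<a+.004); 
        if k.sum()>3: print(round(a,3),k.sum(),np.round(q[k].min(0),4),np.round(q[k].max(0),4))
E
```

```text
4703 [-0.0244744  -0.0239043  -0.02995446] [0.02449504 0.02515481 0.00642632]
-0.02 1289 [-0.0244 -0.0239 -0.02  ] [ 0.0245  0.0244 -0.016 ]
-0.016 684 [-0.0245 -0.0232 -0.016 ] [ 0.0243  0.0252 -0.0121]
-0.012 544 [-0.0242 -0.0218 -0.012 ] [ 0.0245  0.0222 -0.008 ]
-0.008 582 [-0.0235 -0.0218 -0.008 ] [ 0.0239  0.0224 -0.004 ]
-0.004 529 [-0.0199 -0.022  -0.004 ] [ 0.0227  0.0225 -0.    ]
0.0 505 [-0.0198 -0.0217  0.    ] [0.0227 0.0223 0.004 ]
0.004 129 [-0.0197 -0.0215  0.004 ] [0.0224 0.0226 0.0064]
```

Centred and level, with its underside 6.4 mm below the TCP. Carry it to the round well.

```bash
python3 -m crank '[[-32.3,-46.3,0,0,0,-20.8],[-32.3,-46.3,0,0,0,-20.8],[-32.3,-46.3,0,0,0,-20.8],[-32.3,-46.3,0,0,0,-20.8],[-32.3,-46.3,0,0,0,-20.8],[-32.3,-46.3,0,0,0,-20.8],[-32.3,-46.3,0,0,0,-20.8],[-32.3,-46.3,0,0,0,-20.8],[-32.3,-46.3,0,0,0,-20.8],[-32.3,-46.3,4,0,0,-20.8],[-32.3,-46.3,8,0,0,-20.8],[-32.3,-46.3,13,0,0,-20.8],[-32.3,-46.3,13,0,0,-20.8],[-32.3,-46.3,13,0,0,-20.8],[-32.3,-46.3,13,0,0,-20.8],[-32.3,-46.3,13,0,0,-20.8],[-32.3,-46.3,13,0,0,-20.8]]';python3 -c "
from h import *
save('wrist','w9')
go(.4773,.1715,.018,-15.2)"
```

```text
clock: 14.65
eef_pos: [0.4773, 0.1708, 0.0779]
orientation: [-0.001, 0.991, -0.133, 0.001]
wrist_force: [-0.8, 0.3, -0.1]
opening: 0.0442
t 14.7 pos [0.4771 0.1709 0.0777] yaw -15.27 op 0.0443 F [-0.5  0.3 -0.4]
ROW [-0.01 -0.05  5.97] [-0.1  -0.09 -0.07] rows 2.0
```

View pics/w9.png

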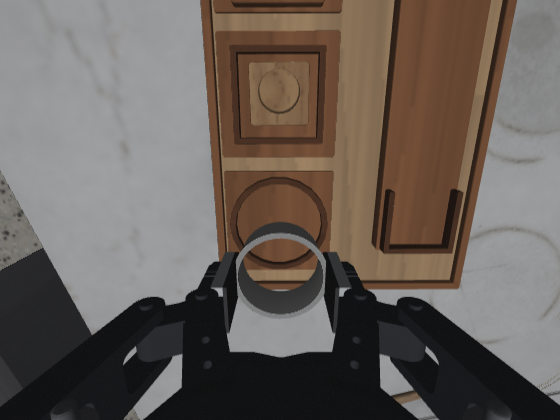

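Rim circle spans x 231–327 and y 177–268. Check its centre.

```bash
python3 - <<'E'
from h import *
b=[pt('w9',u,v,.017)[:2] for u,v in((231,222),(327,222),(279,176.5),(279,268))];print(b,(b[0]+b[1])/2,(b[2]+b[3])/2)
b=[pt('w9',u,v,.011)[:2] for u,v in((224,171),(332,171))];print(b)
b=[pt('w9',u,v,.030)[:2] for u,v in((374,250),(457,250))];print('rest',b,np.mean(b,0)+.109*np.array([.2622,.965]))
E
```

```text
[array([0.44309224, 0.18282842]), array([0.51171949, 0.16402342]), array([0.48643993, 0.20627081]), array([0.46732393, 0.13682254])] [0.47740587 0.17342592] [0.47688193 0.17154668]
[array([0.44880585, 0.21959971]), array([0.52419536, 0.19895736])]
rest [array([0.5385869 , 0.13939607]), array([0.59590092, 0.12368399])] [0.59582371 0.23672503]
```

```bash
python3 -m crank '[[0,-0.05,2.5,0,0,0],[0,-0.05,4.5,0,0,0],[0,-0.05,5.5,0,0,0],[0,-0.05,5.9,0,0,0],[0,-0.05,5.9,0,0,0],[0,-0.05,5.9,0,0,0]]';python3 -c "
from h import *
go(.4772,.1715,.018,-15.2)"
```

```text
clock: 15.3
eef_pos: [0.4771, 0.1717, 0.0181]
orientation: [-0.0, 0.991, -0.133, 0.0]
wrist_force: [0.4, 0.5, -0.6]
opening: 0.0443
t 15.3 pos [0.4771 0.1717 0.0181] yaw -15.24 op 0.0443 F [ 0.4  0.5 -0.6]
ROW [0.02 0.02 0.01] [-0.04 -0.05 -0.04] rows 1.0
```

```bash
python3 -m crank '[[0,0,0,0,0,0],[0,0,0,0,0,0],[0,0,0,0,0,0],[0,0,0,0,0,0]]' 0; python3 -m crank '[[0,0,-2,0,0,0],[0,0,-6,0,0,0],[0,0,-11,0,0,0],[0,0,-16,0,0,0],[0,0,-20,0,0,0],[0,0,-20,0,0,0]]';  python3 -c "
from h import *
save('wrist','w10')
go(.4435,-.2912,.12,30.4)"
```

```text
clock: 15.7
eef_pos: [0.4766, 0.1717, 0.0174]
orientation: [0.0, 0.991, -0.132, 0.0]
wrist_force: [-0.1, -1.0, 0.2]
opening: 0.0856
clock: 16.3
eef_pos: [0.4786, 0.1724, 0.2221]
orientation: [-0.003, 0.991, -0.132, 0.003]
wrist_force: [-0.5, 0.9, -0.1]
opening: 0.0851
t 16.35 pos [0.4774 0.1723 0.2195] yaw -15.2 op 0.0855 F [-0.4  0.1 -1.5]
ROW [ 8.85 45.65  9.81] [ -0.14  -0.22 -45.6 ] rows 10.0
```

View pics/w10.png

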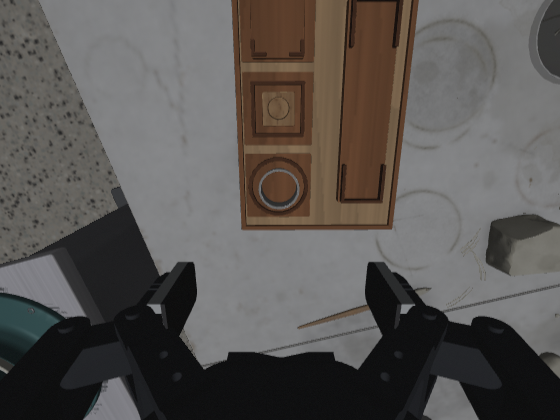

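The cutter sits flat in the round well at (278,187). Next is the tile.

```bash
python3 -m crank '[[8.9,45.7,0,0,0,-45.6],[8.9,45.7,0,0,0,-45.6],[8.9,45.7,0,0,0,-45.6],[8.9,45.7,0,0,0,-45.6],[8.9,45.7,0,0,0,-45.6],[8.9,45.7,0,0,0,-45.6],[8.9,45.7,4,0,0,-45.6],[8.9,45.7,9.8,0,0,-45.6],[8.9,45.7,9.8,0,0,-45.6],[8.9,45.7,9.8,0,0,-45.6],[8.9,45.7,9.8,0,0,-45.6],[8.9,45.7,9.8,0,0,-45.6],[8.9,45.7,9.8,0,0,-45.6],[8.9,45.7,9.8,0,0,-45.6]]';python3 -c "
from h import *
save('wrist','w11')
go(.4435,-.2912,.0015,30.4)"
```

```text
clock: 17.75
eef_pos: [0.4426, -0.2917, 0.1192]
orientation: [-0.0, 0.965, 0.262, -0.0]
wrist_force: [-1.2, 0.4, -0.1]
opening: 0.0854
t 17.8 pos [ 0.4429 -0.2916  0.1194] yaw 30.46 op 0.0853 F [0.7 1.2 0.3]
ROW [ 0.07 -0.   11.79] [-0.01 -0.02  0.06] rows 3.0
```

View pics/w11.png

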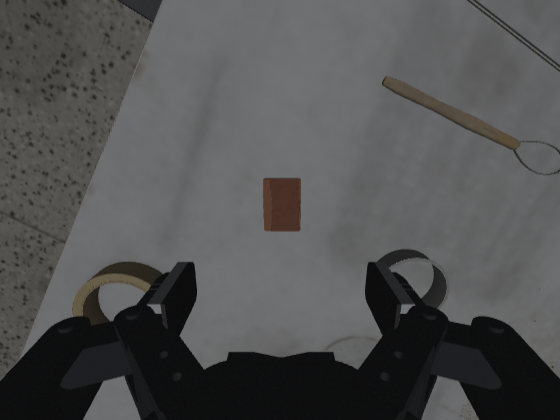

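The tile is at (282,204), square to the fingers. The loop tool is visible too: butt (385,80), ferrule (518,146).

```bash
python3 - <<'E'
from h import *
P=cloud('w11')
m=(P[...,2]>.004)&(P[...,2]<.03)&(abs(P[...,0]-.445)<.04)&(abs(P[...,1]+.29)<.04); print(m.sum(),P[m].mean(0)); print(cv2.minAreaRect(P[m][:,:2].astype(np.float32)*1000))
b=[pt('w11',u,v,.0075)[:2] for u,v in((263.3,177.7),(300.3,177.7),(300.3,231.3),(263.3,231.3))];print(np.mean(b,0),b)
a=pt('w11',385,80,.008);f=pt('w11',517,145,.008);print('loop',a,f,np.degrees(np.arctan2(*(f-a)[1::-1])),np.linalg.norm(f-a))
E
```

```text
1955 [ 0.44261557 -0.29034797  0.00796045]
((443.1601867675781, -291.2950439453125), (33.85236358642578, 49.856201171875), 31.409875869750977)
[ 0.44303925 -0.29067882] [array([ 0.41607221, -0.27710977]), array([ 0.44428215, -0.26055472]), array([ 0.47082367, -0.30377033]), array([ 0.44097897, -0.32128047])]
loop [ 0.46131415 -0.15850544  0.008     ] [ 0.5890563  -0.14272631  0.008     ] 7.041694019783689 0.12871300706718702
```

```bash
python3 -m crank '[[0,-0.05,4,0,0,-0.4],[0,-0.05,8,0,0,-0.4],[0,-0.05,10.8,0,0,-0.4],[0,-0.05,11.7,0,0,-0.4],[0,-0.05,11.7,0,0,-0.4],[0,-0.05,11.7,0,0,-0.4]]' 0 30; python3 -c "
from h import *
go(.443,-.2912,.0015,30.8)"
```

```text
clock: 18.4
eef_pos: [0.443, -0.2924, 0.0037]
orientation: [0.001, 0.964, 0.266, 0.001]
wrist_force: [-0.0, 0.8, -0.3]
opening: 0.0854
t 18.4 pos [ 0.443  -0.2924  0.0037] yaw 30.8 op 0.0854 F [-0.   0.8 -0.3]
ROW [ 0.06 -0.1   0.22] [ 0.08 -0.05  0.  ] rows 1.0
```

```bash
python3 -m crank '[[0,-0.1,0.15,0,0,0],[0,-0.1,0.15,0,0,0],[0,-0.1,0.15,0,0,0],[0,-0.1,0.15,0,0,0],[0,-0.1,0.15,0,0,0],[0,-0.1,0.15,0,0,0],[0,-0.1,0.15,0,0,0],[0,-0.1,0.15,0,0,0]]' 1 30; python3 -c "
from h import *
go(.443,-.2912,.0015,30.8)"
```

```text
clock: 19.2
eef_pos: [0.442, -0.2914, 0.0014]
orientation: [0.0, 0.964, 0.265, 0.0]
wrist_force: [-0.8, 2.1, 11.5]
opening: 0.0323
t 19.2 pos [ 0.442  -0.2914  0.0014] yaw 30.78 op 0.0323 F [-0.8  2.1 11.5]
ROW [ 0.1   0.03 -0.01] [ 0.02 -0.04 -0.02] rows 1.0
```

Opening is 32 mm, so the tile is between the pads. Lift and check.

```bash
python3 -m crank '[[0,0,-1,0,0,0],[0,0,-4,0,0,0],[0,0,-8,0,0,0],[0,0,-13,0,0,0],[0,0,-18,0,0,0],[0,0,-20,0,0,0],[0,0,-20,0,0,0]]';python3 -c "
from h import *
save('wrist','w12')
go(.5238,.3438,.2,-15.2)"
```

```text
clock: 19.9
eef_pos: [0.4427, -0.2921, 0.2042]
orientation: [0.001, 0.964, 0.265, 0.002]
wrist_force: [-0.0, 0.2, -0.9]
opening: 0.0327
t 19.95 pos [ 0.4421 -0.2914  0.2023] yaw 30.79 op 0.033 F [-0.2 -1.1 -0.2]
ROW [ 39.53 -50.39   0.22] [ 0.05 -0.15 45.99] rows 13.0
```

View pics/w12.png

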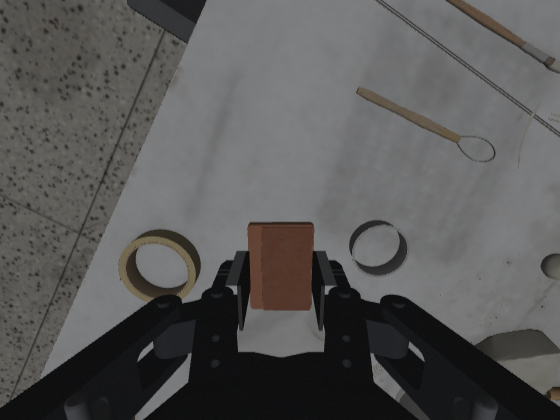

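The tile is held at (281,266). The whole loop tool is visible: butt (358,90), ferrule (460,137), tip (494,153).

```bash
python3 - <<'E'
from h import *
P=cloud('w12'); s=state(); Rt=rot(s['orientation']); Q=(P-s['eef_pos'])@Rt
p=load('w12')[0].astype(int)
m=(p[...,2]>p[...,0]*1.5)&(abs(Q[...,0])<.03)&(abs(Q[...,1])<.04)&(abs(Q[...,2])<.03)
q=Q[m]; print(m.sum(),q.min(0),q.max(0))
A=np.c_[q[:,:2],np.ones(len(q))]; print(np.linalg.lstsq(A,q[:,2],rcond=None)[0])
a=pt('w12',358.5,91,.008);f=pt('w12',460,137,.008);t=pt('w12',494.5,153,.005);print('loop',a,f,t,np.degrees(np.arctan2(*(f-a)[1::-1])),np.degrees(np.arctan2(*(t-a)[1::-1])),np.linalg.norm(f-a),np.linalg.norm(t-a))
E
```

```text
5436 [-0.01690022 -0.02358075 -0.01063169] [ 0.01659498  0.02603018 -0.00213332]
[-0.02948081 -0.01435465 -0.00829952]
loop [ 0.46242342 -0.15925281  0.008     ] [ 0.58941442 -0.13997826  0.008     ] [ 0.63770202 -0.13247387  0.005     ] 8.630416451313181 8.6864384025485 0.12844540775805113 0.17733780776001787
```

```bash
python3 -m crank '[[39.5,-50.5,0,0,0,46],[39.5,-50.5,0,0,0,46],[39.5,-50.5,0,0,0,46],[39.5,-50.5,0,0,0,46],[39.5,-50.5,0,0,0,46],[39.5,-50.5,0,0,0,46],[39.5,-50.5,0,0,0,46],[39.5,-50.5,0,0,0,46],[39.5,-50.5,0,0,0,46],[39.5,-50.5,0,0,0,46],[39.5,-50.5,0,0,0,46],[39.5,-50.5,4,0,0,46],[39.5,-50.5,8,0,0,46],[39.5,-50.5,12,0,0,46],[39.5,-50.5,12,0,0,46],[39.5,-50.5,12,0,0,46],[39.5,-50.5,12,0,0,46],[39.5,-50.5,12,0,0,46]]';python3 -c "
from h import *
save('wrist','w13')
go(.5241,.345,.0215,-15.2)"
```

```text
clock: 21.75
eef_pos: [0.5231, 0.3435, 0.0813]
orientation: [0.0, 0.991, -0.133, 0.0]
wrist_force: [0.9, -0.3, 0.3]
opening: 0.0327
t 21.8 pos [0.5232 0.3437 0.0817] yaw -15.3 op 0.0332 F [0.  0.6 0.5]
ROW [ 0.04 -0.14  6.02] [-0.03 -0.05 -0.1 ] rows 2.0
```

View pics/w13.png

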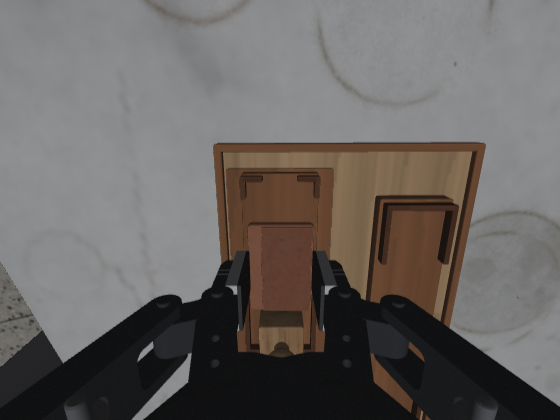

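```bash
python3 - <<'E'
from h import *
b=[pt('w13',u,v,.026)[:2] for u,v in((240.5,173.5),(320,173.5))];print(b,np.mean(b,0)-.036*np.array([.262,.965]))
b=[pt('w13',u,v,.011)[:2] for u,v in((227.5,168.5),(333,168.5))];print(b,np.mean(b,0)-.04*np.array([.262,.965]))
b=[pt('w13',u,v,.030)[:2] for u,v in((379,200),(457,203))];print('rest',b,np.mean(b,0)-.109*np.array([.262,.965]))
E
```

```text
[array([0.507643 , 0.3888718]), array([0.56016981, 0.37447984])] [0.52447441 0.34693582]
[array([0.49687145, 0.39292242]), array([0.5714779 , 0.37248081])] [0.52369468 0.34410162]
rest [array([0.59492647, 0.34659065]), array([0.64662508, 0.330197  ])] [0.59221778 0.23320883]
```

```bash
python3 -m crank '[[0.05,-0.2,2.5,0,0,-0.1],[0.05,-0.2,4.5,0,0,-0.1],[0.05,-0.2,5.5,0,0,-0.1],[0.05,-0.2,5.9,0,0,-0.1],[0.05,-0.2,6,0,0,-0.1],[0.05,-0.2,6,0,0,-0.1],[0.05,-0.2,6,0,0,-0.1]]';python3 -c "
from h import *
save('wrist','w14')
go(.5241,.3455,.0215,-15.2)"
```

```text
clock: 22.5
eef_pos: [0.524, 0.3467, 0.0216]
orientation: [-0.0, 0.991, -0.132, 0.0]
wrist_force: [0.2, -0.4, -0.2]
opening: 0.0327
t 22.55 pos [0.524  0.3467 0.0215] yaw -15.12 op 0.0325 F [-0.3 -0.5  4.5]
ROW [0.04 0.11 0.  ] [-0.05 -0.04  0.08] rows 1.0
```

View pics/w14.png

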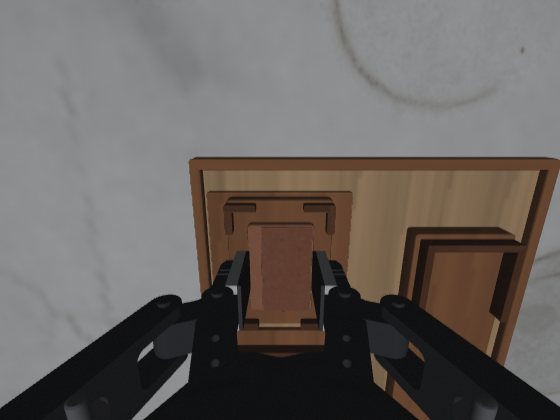

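```bash
python3 -m crank '[[0,0,0,0,0,0],[0,0,0,0,0,0],[0,0,0,0,0,0],[0,0,0,0,0,0]]' 0; python3 -m crank '[[0,0,-2,0,0,0],[0,0,-6,0,0,0],[0,0,-11,0,0,0],[0,0,-16,0,0,0],[0,0,-18,0,0,0],[0,0,-18,0,0,0]]';  python3 -c "
from h import *
save('wrist','w15')
go(.4,-.3,.12,30.4)"
```

```text
clock: 22.95
eef_pos: [0.5236, 0.3464, 0.0208]
orientation: [0.0, 0.991, -0.132, 0.0]
wrist_force: [-0.4, 0.2, 0.5]
opening: 0.0854
clock: 23.55
eef_pos: [0.5248, 0.3471, 0.2041]
orientation: [-0.002, 0.991, -0.132, 0.002]
wrist_force: [0.1, 0.5, -0.8]
opening: 0.0854
t 23.6 pos [0.5239 0.3468 0.2019] yaw -15.11 op 0.0852 F [-1.  -0.2 -0.6]
ROW [ 4.88 65.69  8.06] [ -0.09  -0.09 -45.51] rows 14.0
```

View pics/w15.png

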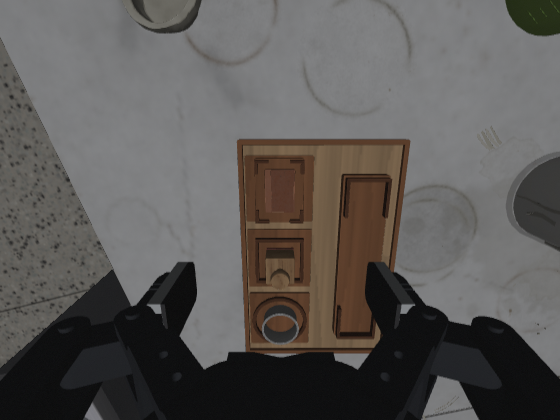

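The tile is flat between the stops at (279,190). Next is the loop tool, with tool x across its handle.

```bash
python3 -c "
from h import *
go(.537,-.148,.15,-82)"
```

```text
t 23.6 pos [0.5239 0.3468 0.2019] yaw -15.11 op 0.0852 F [-1.  -0.2 -0.6]
ROW [14.15 47.44  5.11] [-1.300e-01  2.000e-02  6.689e+01] rows 10.0
```

```bash
python3 -m crank '[[14.2,47.4,0,0,0,66.9],[14.2,47.4,0,0,0,66.9],[14.2,47.4,0,0,0,66.9],[14.2,47.4,0,0,0,66.9],[14.2,47.4,0,0,0,66.9],[14.2,47.4,0,0,0,66.9],[14.2,47.4,0,0,0,66.9],[14.2,47.4,2,0,0,66.9],[14.2,47.4,5.1,0,0,66.9],[14.2,47.4,5.1,0,0,66.9],[14.2,47.4,5.1,0,0,66.9],[14.2,47.4,5.1,0,0,66.9],[14.2,47.4,5.1,0,0,66.9],[14.2,47.4,5.1,0,0,66.9]]';python3 -c "
from h import *
save('wrist','w16')
go(.537,-.148,.0015,-82)"
```

```text
clock: 25.0
eef_pos: [0.5375, -0.1466, 0.1498]
orientation: [-0.0, 0.755, -0.655, -0.0]
wrist_force: [1.0, 0.2, -0.1]
opening: 0.0854
t 25.05 pos [ 0.5375 -0.1466  0.15  ] yaw -81.88 op 0.0852 F [ 0.8 -0.8 -0.2]
ROW [ 0.13  0.08 14.85] [-0.02  0.01  0.12] rows 3.0
```

View pics/w16.png

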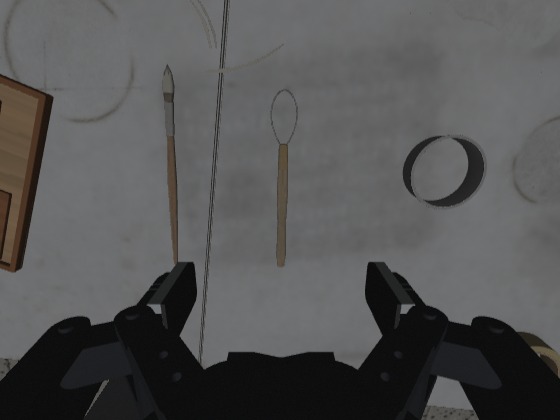

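Loop tool: tip (284.5,89), handle's fore end (284,144), butt (281,267). The brush is at x≈170, 110 px to the left.

```bash
python3 - <<'E'
from h import *
t=pt('w16',284.5,89,.005)[:2];f=pt('w16',283.5,144,.009)[:2];a=pt('w16',281,266.5,.009)[:2]
an=lambda a,b:np.degrees(np.arctan2(*(b-a)[::-1]))
print(t,f,a,an(a,t),an(a,f),np.linalg.norm(t-a),np.linalg.norm(f-a))
u=(t-a)/np.linalg.norm(t-a); print('grip',a+.0755*u,(a+t)/2-.015*u)
go(*(a+.0755*u),.0015,an(a,t)-90)
E
```

```text
[ 0.63981196 -0.13647857] [ 0.59122504 -0.1425805 ] [ 0.46225843 -0.15857959] 7.095410858088924 7.071756955569225 0.17892375365997543 0.12995521490769643
grip [ 0.53718024 -0.14925368] [ 0.53615006 -0.14938191]
t 25.05 pos [ 0.5375 -0.1466  0.15  ] yaw -81.88 op 0.0852 F [ 0.8 -0.8 -0.2]
ROW [ 0.26  0.08 14.85] [-0.02  0.01  1.02] rows 3.0
```

```bash
python3 -m crank '[[0.25,0.1,5,0,0,1],[0.25,0.1,9,0,0,1],[0.25,0.1,12.5,0,0,1],[0.25,0.1,14.2,0,0,1],[0.25,0.1,14.8,0,0,1],[0.25,0.1,14.8,0,0,1],[0.25,0.1,14.8,0,0,1]]' 0 30; python3 -c "
from h import *
go(.537,-.1492,.0015,-82.9)"
```

```text
clock: 25.75
eef_pos: [0.5373, -0.1509, 0.0032]
orientation: [-0.0, 0.749, -0.663, 0.001]
wrist_force: [-0.6, 0.1, 0.1]
opening: 0.0851
t 25.75 pos [ 0.5373 -0.1509  0.0032] yaw -83.0 op 0.0851 F [-0.6  0.1  0.1]
ROW [-0.17  0.01  0.17] [-0.1  -0.03 -0.1 ] rows 1.0
```

```bash
python3 -m crank '[[-0.1,0,0.1,0,0,0],[-0.1,0,0.1,0,0,0],[-0.1,0,0.1,0,0,0],[-0.1,0,0.1,0,0,0],[-0.1,0,0.1,0,0,0],[-0.1,0,0.1,0,0,0],[-0.1,0,0.1,0,0,0],[-0.1,0,0.1,0,0,0],[-0.1,0,0.1,0,0,0]]' 1 30; python3 -m crank '[[0,0,-0.7,0,0,0],[0,0,-3,0,0,0],[0,0,-7,0,0,0],[0,0,-12,0,0,0],[0,0,-17,0,0,0],[0,0,-20,0,0,0],[0,0,-20,0,0,0]]';python3 -c "
from h import *
save('wrist','w17')
go(.5906,.2185,.2,-15.2)"
```

```text
clock: 26.65
eef_pos: [0.5364, -0.1499, 0.0009]
orientation: [-0.0, 0.749, -0.663, 0.0]
wrist_force: [-1.4, 1.1, 4.9]
opening: 0.0092
clock: 27.35
eef_pos: [0.5376, -0.1505, 0.2048]
orientation: [-0.002, 0.749, -0.663, 0.002]
wrist_force: [0.7, -0.6, -1.6]
opening: 0.0089
t 27.4 pos [ 0.5369 -0.1498  0.2026] yaw -83.0 op 0.009 F [-0.2  0.2 -0.5]
ROW [-35.9   -9.81   0.29] [ -0.15  -0.1  -67.8 ] rows 8.0
```

View pics/w17.png

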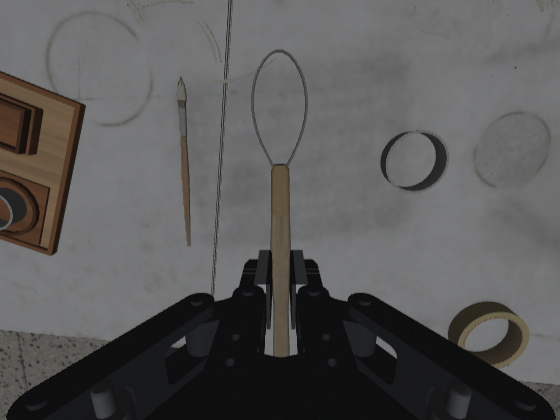

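Held straight, loop tip at (280,50) and ferrule at (280,165). Check its pitch, then carry.

```bash
python3 - <<'E'
from h import *
P=cloud('w17'); s=state(); Rt=rot(s['orientation']); Q=(P-s['eef_pos'])@Rt
for v in (60,100,170,190,210,230,250):
    b=Q[v,255:306]; k=(abs(b[:,2])<.1); print(v,k.sum(),np.round(b[k].mean(0),4) if k.any() else None)
E
python3 -m crank '[[-35.9,-9.8,0,0,0,-67.8],[-35.9,-9.8,0,0,0,-67.8],[-35.9,-9.8,0,0,0,-67.8],[-35.9,-9.8,0,0,0,-67.8],[-35.9,-9.8,0,0,0,-67.8],[-35.9,-9.8,0,0,0,-67.8],[-35.9,-9.8,0,0,0,-67.8],[-35.9,-9.8,0,0,0,-67.8],[-35.9,-9.8,4,0,0,-67.8],[-35.9,-9.8,8,0,0,-67.8],[-35.9,-9.8,11,0,0,-67.8],[-35.9,-9.8,11,0,0,-67.8],[-35.9,-9.8,11,0,0,-67.8],[-35.9,-9.8,11,0,0,-67.8],[-35.9,-9.8,11,0,0,-67.8]]';python3 -c "
from h import *
save('wrist','w18')
go(.5906,.2185,.0225,-15.2)"
```

```text
60 7 [ 0.002  -0.1009 -0.0068]
100 1 [ 0.0129 -0.0849 -0.0052]
170 18 [ 0.0013 -0.0539 -0.0094]
190 19 [ 0.0016 -0.0444 -0.0095]
210 19 [ 0.0016 -0.0345 -0.0098]
230 19 [ 0.0015 -0.0242 -0.0101]
250 42 [ 0.0018 -0.0125 -0.0081]
clock: 28.9
eef_pos: [0.5906, 0.2187, 0.0923]
orientation: [-0.001, 0.991, -0.132, 0.001]
wrist_force: [0.1, -1.1, -0.2]
opening: 0.0094
t 28.95 pos [0.5905 0.2187 0.0921] yaw -15.21 op 0.0091 F [-0.3  0.6 -0. ]
ROW [0.01 0.03 6.96] [-0.08 -0.07 -0.01] rows 2.0
```

View pics/w18.png

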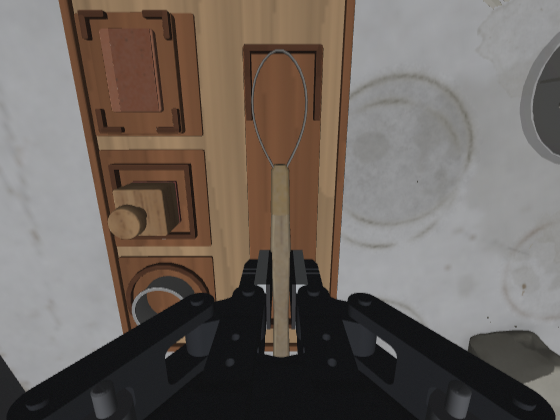

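```bash
python3 - <<'E'
from h import *
s=state(); Rt=rot(s['orientation']); o=s['eef_pos']
for u,v in((244.5,44.5),(322.5,44.5)): print((Rt.T@(pt('w18',u,v,.030)-o))[:2])
for u,v in((248,240),(318,240),(247,160),(319.5,160)): print('top edge',(Rt.T@(pt('w18',u,v,.020)-o))[:2])
P=cloud('w18');Q=(P-o)@Rt
for v in (55,180,230): 
    b=Q[v,255:306];k=b[:,2]<.02; print(v,b[k].mean(0))
E
```

```text
[-0.02191262 -0.11998161]
[ 0.02705269 -0.11996986]
top edge [-0.02531928  0.01675584]
top edge [0.030555   0.01680207]
top edge [-0.02395085 -0.04667306]
top edge [ 0.02929091 -0.04664328]
55 [-0.00015358 -0.10105584 -0.00490811]
180 [ 0.00020504 -0.04757081 -0.00764096]
230 [ 0.0004375  -0.02510358 -0.01472125]
```

```bash
python3 -m crank '[[0.25,0.4,2.5,0,0,0],[0.25,0.4,5,0,0,0],[0.25,0.4,6.3,0,0,0],[0.25,0.4,6.8,0,0,0],[0.25,0.4,7.05,0,0,0],[0.25,0.4,7.05,0,0,0],[0.25,0.4,7.05,0,0,0]]';python3 -c "
from h import *
save('wrist','w19')
go(.5906,.2185,.0215,-15.2)"
```

```text
clock: 29.65
eef_pos: [0.5919, 0.2142, 0.0213]
orientation: [-0.0, 0.991, -0.132, 0.001]
wrist_force: [-0.2, -0.6, -0.4]
opening: 0.0092
t 29.7 pos [0.5918 0.2142 0.0212] yaw -15.21 op 0.0092 F [-0.1 -0.2 -0.8]
ROW [-0.23 -0.39 -0.03] [-0.05 -0.06 -0.01] rows 1.0
```

View pics/w19.png

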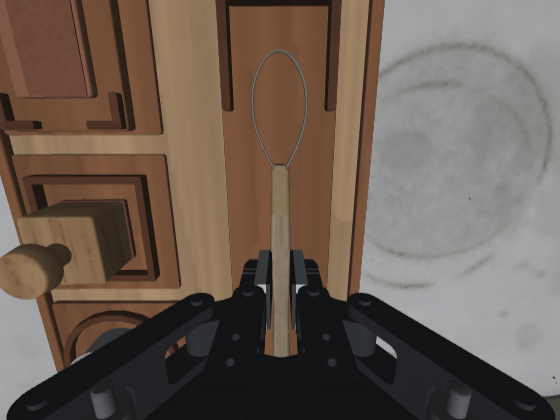

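The tool is centred between the walls (loop 252–307, walls 231 and 327). I'll open only part way to stay clear of the stamp, then lift.

```bash
python3 -m crank '[[0,0,0,0,0,0],[0,0,0,0,0,0],[0,0,0,0,0,0],[0,0,0,0,0,0],[0,0,0,0,0,0]]' 0.55; python3 -m crank '[[0,0,-1.5,0,0,0],[0,0,-5,0,0,0],[0,0,-10,0,0,0],[0,0,-15,0,0,0],[0,0,-20,0,0,0],[0,0,-23,0,0,0],[0,3,-23,0,0,0],[0,8,-23,0,0,0],[0,12,-23,0,0,0],[0,12,-23,0,0,0],[0,12,-23,0,0,0]]' 0.55; python3 -c "
from h import *
save('wrist','w20');save('scene','s20');save('side','sd20')
print(state()['clock'])
crop('s20',170,400,125,345,3,'s20c')"
```

```text
clock: 30.2
eef_pos: [0.5913, 0.2139, 0.0203]
orientation: [0.0, 0.991, -0.132, 0.0]
wrist_force: [0.3, 0.7, -0.3]
opening: 0.0381
clock: 31.3
eef_pos: [0.5598, 0.0974, 0.2515]
orientation: [-0.001, 0.991, -0.133, 0.0]
wrist_force: [-0.2, 0.8, 0.5]
opening: 0.0386
31.45
```

View pics/w20.png

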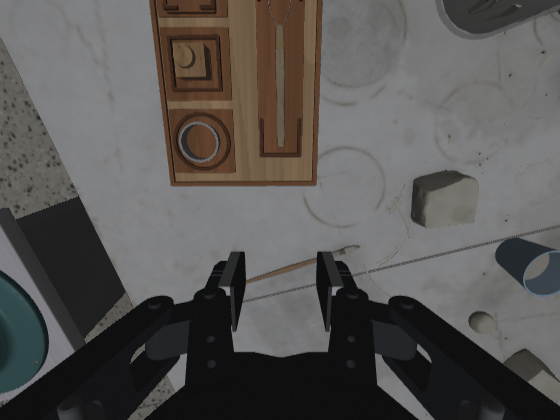

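View pics/s20c.png

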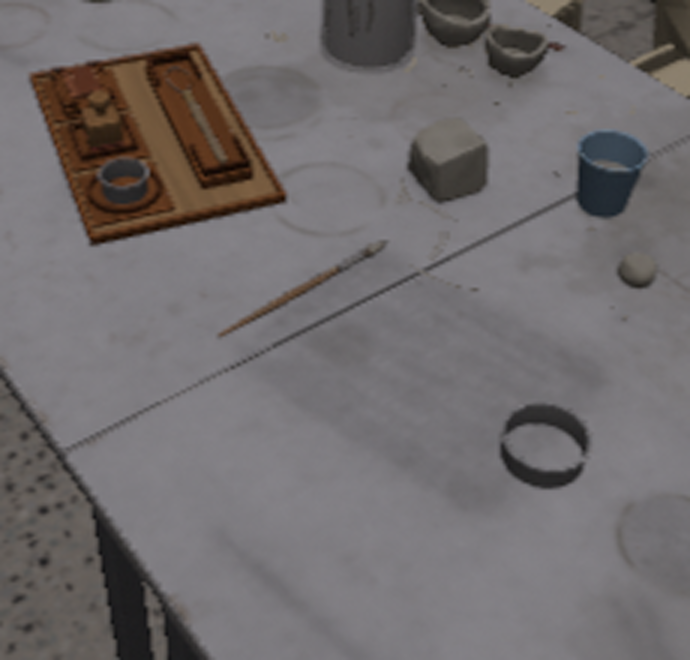

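```bash
python3 - <<'E'
from h import *
crop('w20',240,330,0,170,4,'w20c')
P=cloud('w20')
print([np.round(P[v,281],4) for v in (30,60,90,120,140,146,150,154)])
E
```

```text
[array([0.6057, 0.2611, 0.0293]), array([0.5979, 0.2324, 0.0287]), array([0.5895, 0.2017, 0.0308]), array([0.5807, 0.1697, 0.0297]), array([0.5745, 0.1472, 0.0292]), array([0.5727, 0.1403, 0.0303]), array([0.5711, 0.1347, 0.0197]), array([0.5701, 0.131 , 0.0301])]
```

View pics/w20c.png

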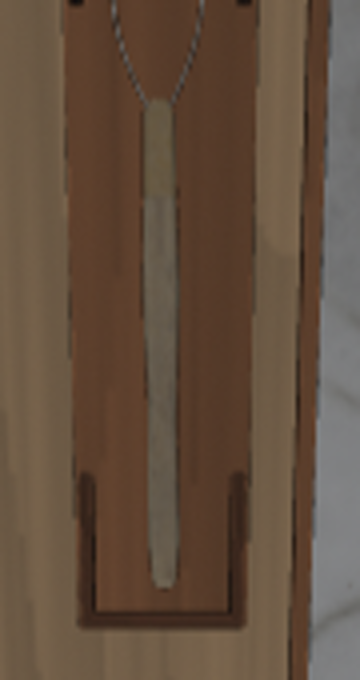

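The handle lies flat, with its top at z≈0.030 along its whole length (rest top 0.020 plus 10 mm), and clear of the end wall. All four things are placed, so I'm handing in.

```bash
python3 -c "
from workcell import hand_in,state
s=state();print(s['clock'],s['wrist_force']);print(hand_in())"
```

```text
31.45 [-0.58573524  0.69808425  0.351562  ]
the job is handed in; nothing more can be done
None
```

I put all four things into the caddy in the order you asked and handed the job in at 31.45 s, well inside the 109 s limit.

- **Stamp:** it stands upright in the square well.
- **Small cutter:** it lies flat in the round well.
- **Test tile:** it lies flat between the four corner stops.
- **Loop tool:** it lies along the long rest, clear of the walls. Its top reads about 10 mm above the rest along the whole handle, so it is flat.

The large cutter and the brush are still where they lay, and the arm is clear of everything with the gripper empty.

No check failed. The small disagreements were within the clearances: my position estimates for the fittings differed by a few millimetres between views. The finger opening also read 2–4 mm under the true width of each thing held.

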